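Stand the cleat in the fit-up block and set its sliding clearance

ROBOT

A 7-joint arm with a two-finger parallel gripper is mounted at the origin on a cart in front of the work surface, level with it; the furniture and walls round the work are solid. World frame = base frame: x ahead of the robot, y to its left, z up, the work surface at z = 0. Lengths are in m, angles in rad, forces in N, time in s.
With the tool pointing down it reaches from about 0.425 to 0.875 m from the base axis. Payload 9.9 kg.
Tool frame: the origin (TCP) lies on the centre line of the jaws, within the pads' length; the fingertips stand 17 mm ahead of it and the grasp point (between the pads) lies 2 mm behind it; z points along the fingers, y is the line along which they close (so a half turn about z gives the same grasp; the last joint's range is limited). The gripper opens to 85 mm and grips with 20 to 120 N. Pads are 22 mm wide; open, the fingers measure 114 mm over their backs; the gripper's body (76 mm by 85 mm) begins 54 mm behind the grasp point. The pads swing forward as they close: fully open they stand 13 mm farther back than shut.
Start: joints at [1.245, 0.576, 0.025, 1.437, -0.015, 1.129, -0.057], TCP at [0.162, -0.655, 0.248] pointing down, gripper open.
Joint ranges: [-2.76, 2.76], [-0.34, 2.15], [-1.52, 1.57], [0.19, 2.46], [-1.09, 4.23], [0.17, 1.99], [-2.82, 2.82]. Speed limits (rad/s): [2.22, 2.22, 3.01, 3.01, 3.14, 3.14, 3.14].

INTERFACE

Orientations are given as a unit quaternion [w, x, y, z].
In Python, from station import robot, vision gives the robot as it stands.
- The arm moves only by the tool step_arm, never from a script. Its argument "steps" is one flat list of numbers, 6 for each row, row after row: the shift along the tool's x, y, z in m, then the turn, a rotation vector about the tool's x, y, z in degrees. In form: [dx, dy, dz, wx, wy, wz, dx, dy, dz, wx, wy, wz, ...]. A call has 1 to 8 rows; each row shifts and turns the commanded pose from where the row before left it, along the tool's axes as they then stand; what a row does not reach is not made up. A row lasts 1/8 s, in which the tool goes at most 62.5 mm and 10.7 degrees, less where a joint would pass 70% of its speed; a pose out of reach is approached as far as the arm can. A call is refused whole if a number of a shift passes 0.0625 or a number of a turn 10.7, either way. A call with a gripper value outside its range is refused whole. "jaw" is the finger opening in m, from 0 to 0.0854, set as the call begins (left out, the last holds). The fingers move at their own pace and stop on an object; "squeeze" is the grip in N (left out, the last holds). Time passes only in rows, so rows that do not move let the fingers close. It gives the time, the measured TCP pose, the force and the opening at its end, in the units of the state.
- robot.state(): the state, without advancing time (a new reading comes with each control period).
- vision.capture(name): name is "scene" or "top" or "wrist"; returns the picture (480x640x3 uint8, red, green, blue); there is no depth.
- vision.calibration(name): a dict with "fx", "fy", "cx", "cy" (pixels), "pose" (4x4, takes a point from camera to world coordinates). Camera axes: x right, y down, z forward; pixel columns grow to the right and rows downward; lengths in m; the calibration is good to about 2 mm. A picture is of the moment at which its call begins: read the wrist's pose just before it. calibration takes no time and is no camera call; for the wrist camera it gives the pose at the moment of the call.
- robot.close_job(): hands the job in, once; it reports no verdict.
The state is a dict: "time": time; "q": joint angles; "dq": joint speeds; "joint_torque": joint torques, N m; "eef_pos": TCP position; "eef_rot": TCP orientation; "ft_force": force on the tool from outside, world axes, zero at the start; "torque": the same for the moment, N m; "width": finger opening in m.
Only numpy, scipy, OpenCV 4.12 (cv2) and the standard library are available. Lean on these libraries where they do the work, as an engineer would, in place of code of your own. Each camera call takes 0.05 s, during which the arm holds its last target. There are 200 camera calls.

TASK

Take the drilled plate out of its wooden rest and stand it upright on a long thin edge in the groove of the steel fit-up block, fully down on the groove's floor. Then screw the knurled nut down until it bottoms out, so that the jaw squares the plate up, and back it off a quarter turn so that the plate can still be slid to its line. Finish while gripping the nut there so that it cannot creep, and leave the tape measure, pencil, chalk, grease tin and glass where they are.

Things in the scene. Friction and masses are not known exactly. Their poses are not given: they have to be found in the camera images.
- cleat_mid (a point): centre of the loose metal plate, 120 x 50 x 12 mm, 0.3 to 0.6 kg, with two holes 40 mm to either side. Axes: y along the length, z along the height to its free upper edge, x through the thickness. It starts leaning 30 deg from upright in a wooden rest, z up and away from the robot; the rest is open behind its middle 80 mm, so fingers can pass both faces there, to 30 mm below the upper edge
- plate_rest: fixed wooden rest, 74 x 130 mm, 43 mm high: an 8 mm board, two sloping cheeks (18 mm wide, 80 mm apart) under the plate's lower face, and a lip 20 mm high (12 mm above the board) in front of its lower edge. Origin at the underside's centre, y along the plate's length. The plate comes out freely along its own z.
- groove (a point): centre of the groove's floor, 12 mm above the table, in the fixed steel block (116 x 190 mm). Axes: y along the groove (136 mm, ends closed), x across to the fixed fence, z up. Fence face at x = 6 mm; jaw face at x = -6.2 mm with the nut bottomed, 1.1 mm farther off per rad of nut_turn. Fence and jaw rise 28 mm above the floor (jaw up to 2 mm more when open), with 5 mm bevels at the top
- nut_head (a point): on the vertical axis of the knurled nut, half-way up its head (37 mm across, 32 mm high: 16 mm above and below this point), which stands over a thinner neck and a flange. At x = -32, y = -65 mm from the groove's centre, in the groove's axes. The standing plate's top is 14 mm below this point when the nut is bottomed. A notch in the nut's top shows its turn.
- knurl_nut: the nut itself, always on its stud and never coming off; origin on its axis in the plane of its top, 92 mm above the table when bottomed
- nut_turn (a joint): angle of the nut in rad: 0 = bottomed on a hard stop, growing as it is unscrewed (counter-clockwise from above), at most 5. Right-hand thread: turned clockwise it sinks 4 mm a turn (0.64 mm per rad) and draws the jaw to the fence. Starts at 2.2 to 3.9; friction 0.08 N m; stays where it is left.
- tape_measure: pocket tape measure, 54 x 80 x 68 mm, loose, to be left alone
- carpenter_pencil: flat pencil, 166 mm long, loose, to be left alone
- chalk: stick of chalk, 12 mm thick, loose, to be left alone
- grease_tin: round tin with a lid, 68 mm across, 60 mm high, loose, to be left alone
- tumbler: drinking glass, 80 mm across, 91 mm high, loose, to be left alone

How it is judged:
By the outcome, as a careful person would: the job done as asked, in the order asked, and still so for the second after the job is handed in, while the arm keeps its last pose, push and grip.
It also fails if it takes over 61 s, if anything falls off the work surface, if the arm or the gripper's body presses on something with over 40 N, if the wrist force passes 120 N, or if a joint passes its speed limit or range.

## Working session

There is one attempt and no reset: what is moved stays moved. The work goes in short steps, Python scripts to look and compute and a tool call to move; the robot and the scene stay as the last step left them, time stands still between calls to the robot, and variables do not carry over. Pictures are saved under pics/ and viewed, on a budget of 10 in all, crops included, one or two more only if the job needs it, and the job is handed in when it is done.

Besides the shell and the picture viewer there is one more tool, called after "Call:" as name(argument=value, ...), one argument or row to a line, values as JSON. step_arm: Moves the arm, as the interface text tells. Its arguments: {"type":"object","properties":{"steps":{"type":"array","items":{"type":"number"}},"jaw":{"type":"number"},"squeeze":{"type":"number"}},"required":["steps"]}

```bash
ls; mkdir -p pics
python3 - <<'E'
from station import robot, vision
import cv2,numpy as np
s=robot.state();print(s['time'],s['eef_pos'],s['eef_rot'],s['width'])
for n in('scene','top'):
    im=vision.capture(n);cv2.imwrite(f'pics/{n}0.png',im[:,:,::-1]);c=vision.calibration(n)
    print(n,c['fx'],c['fy'],c['cx'],c['cy'],np.round(c['pose'],4).tolist())
E
```

```text
pics
0.0 [ 0.16153956 -0.65495152  0.24744377] [-8.16343986e-04  9.92698584e-01  1.20618554e-01 -1.37473859e-04] 0.08550523358046966
scene 474.24770556138003 474.24770556138003 316.609252353345 241.75830154455966 [[-0.8138, -0.387, 0.4335, 0.171], [-0.5811, 0.5341, -0.6141, 0.5482], [0.0061, -0.7516, -0.6595, 0.6613], [0.0, 0.0, 0.0, 1.0]]
top 496.30357983341264 496.30357983341264 311.1640447966351 244.1064910698263 [[-0.0033, -0.9835, 0.1811, 0.3636], [-0.9999, 0.0004, -0.0157, 0.0311], [0.0153, -0.1811, -0.9833, 1.0392], [0.0, 0.0, 0.0, 1.0]]
```

View pics/top0.png

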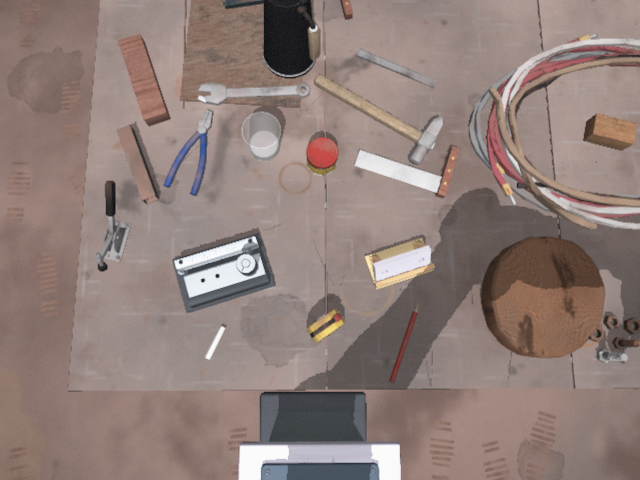

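View pics/scene0.png

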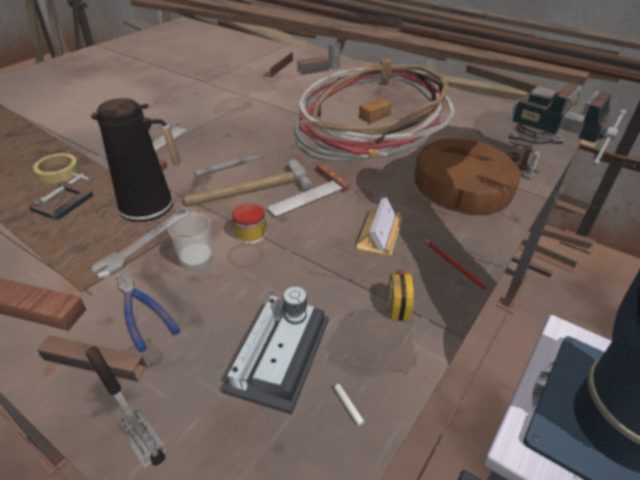

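Run:
```python
import cv2,numpy as np
t=cv2.imread('pics/top0.png');s=cv2.imread('pics/scene0.png')
c=lambda im,x,y,w,h:cv2.resize(im[y:y+h,x:x+w],(400,300),interpolation=cv2.INTER_CUBIC)
cv2.imwrite('pics/crops0.png',np.vstack([np.hstack([c(t,165,225,120,90),c(t,350,220,100,75)]),np.hstack([c(s,215,280,160,120),c(s,340,190,80,60)])]))
```

```text
(no output)
```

View pics/crops0.png

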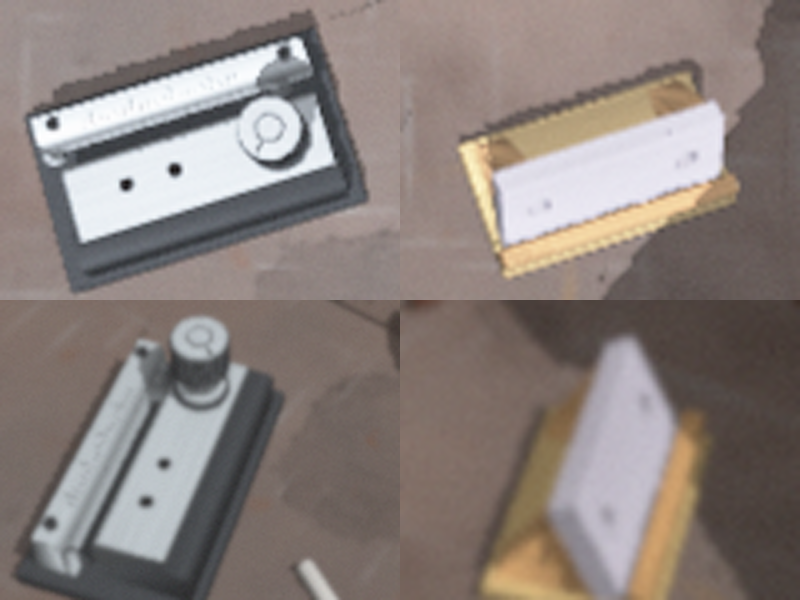

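```bash
cat > h.py <<'E'
from station import robot, vision
import cv2,numpy as np
from scipy.spatial.transform import Rotation as R
def cast(c,uv,z):
    uv=np.atleast_2d(uv).astype(float);P=np.asarray(c['pose'])
    d=np.c_[(uv[:,0]-c['cx'])/c['fx'],(uv[:,1]-c['cy'])/c['fy'],np.ones(len(uv))]@P[:3,:3].T
    return P[:3,3]+d*((np.asarray(z)-P[2,3])/d[:,2])[:,None]
def tcp():
    s=robot.state();w,x,y,z=s['eef_rot'];return np.array(s['eef_pos']),R.from_quat([x,y,z,w]),s
E
python3 - <<'E'
from h import *
np.set_printoptions(precision=4,suppress=True)
c=vision.calibration('top')
b=np.array([[27,115],[312,12],[367,198],[77,290]])/3.333+[165,225]
B=cast(c,b,0.0);print(B,B.mean(0),np.linalg.norm(np.diff(B,axis=0),axis=1))
print('yaw',[np.degrees(np.arctan2(*(v[:2]*[-1,1])) ) for v in (B[0]-B[1],B[3]-B[2])])
print('nut',cast(c,np.array([271,130])/3.333+[165,225],0.094))
r=np.array([[60,145],[295,75],[338,185],[105,277]])/4+[350,220]
Q=cast(c,r,0.004);print(Q,Q.mean(0),np.linalg.norm(np.diff(Q,axis=0),axis=1))
print('yaw',[np.degrees(np.arctan2(*(v[:2]*[-1,1])) ) for v in (Q[0]-Q[1],Q[3]-Q[2])])
w=vision.calibration('wrist');p,r,s=tcp();P=np.array(w['pose'])
print('wrist cam in tool', r.inv().apply(P[:3,3]-p), (r.inv().as_matrix()@P[:3,:3]), w['fx'],w['cx'],w['cy']); print(p,r.as_matrix())
E
```

```text
[[0.5221 0.3058 0.    ]
 [0.5887 0.1268 0.    ]
 [0.4691 0.0904 0.    ]
 [0.4122 0.2697 0.    ]] [0.498  0.1982 0.    ] [0.1909 0.125  0.1881]
yaw [np.float64(20.426131200691), np.float64(17.61104909176202)]
nut [[0.4989 0.1406 0.094 ]]
[[ 0.528  -0.0992  0.004 ]
 [ 0.5657 -0.2256  0.004 ]
 [ 0.5065 -0.2457  0.004 ]
 [ 0.4582 -0.1211  0.004 ]] [ 0.5146 -0.1729  0.004 ] [0.1319 0.0625 0.1337]
yaw [np.float64(16.59841195647975), np.float64(21.206956990041906)]
wrist cam in tool [ 0.0653  0.0003 -0.1257] [[-0.0007 -0.966  -0.2586]
 [ 1.     -0.0006 -0.0005]
 [ 0.0003 -0.2586  0.966 ]] 413.5490597522498 312.1151018175872 233.67036724364047
[ 0.1615 -0.655   0.2475] [[ 0.9709  0.2395 -0.0004]
 [ 0.2395 -0.9709  0.0014]
 [-0.0001 -0.0015 -1.    ]]
```

```bash
cat >> h.py <<'E'
def ray(c,uv):
    P=np.asarray(c['pose']);d=P[:3,:3]@np.array([(uv[0]-c['cx'])/c['fx'],(uv[1]-c['cy'])/c['fy'],1]);return P[:3,3],d/np.linalg.norm(d)
def tri(rays):
    A=sum(np.eye(3)-np.outer(d,d) for _,d in rays);b=sum((np.eye(3)-np.outer(d,d))@o for o,d in rays)
    x=np.linalg.solve(A,b);return x,[np.linalg.norm(np.cross(d,x-o)) for o,d in rays]
def toframe(yaw,tilt):
    """tool x along plate +y, tool y along plate +x, tool z = -plate z (plate z leans by tilt deg to +x)"""
    a,t=np.radians(yaw),np.radians(tilt);X=np.array([np.cos(a),np.sin(a),0]);Y=np.array([-np.sin(a),np.cos(a),0]);U=np.array([0,0,1.])
    pz=np.cos(t)*U+np.sin(t)*X;px=np.cos(t)*X-np.sin(t)*U
    return R.from_matrix(np.c_[Y,px,-pz])
def plan(p1,r1):
    """remaining shift (tool axes now) and rotvec deg (tool axes)"""
    p,r,s=tcp();print('t',round(s['time'],2),'shift',np.round(r.inv().apply(p1-p),4),'rot',np.round((r.inv()*r1).as_rotvec(degrees=True),2),'world d',np.round(p1-p,4),'F',np.round(s['ft_force'],1),'w',round(s['width'],4))
E
python3 - <<'E'
from h import *
np.set_printoptions(precision=4,suppress=True)
T,S=vision.calibration('top'),vision.calibration('scene')
h=[]
for a,b in (((385,271.2),(381.6,230.6)),((421.7,259.5),(389,210.4))):
    x,e=tri([ray(T,a),ray(S,b)]);h.append(x);print(x,e)
h=np.array(h);d=h[0]-h[1];print(np.linalg.norm(d),np.degrees(np.arctan2(-d[0],d[1])),h.mean(0))
x,e=tri([ray(T,(246.3,264)),ray(S,(215+200/2.5,280+35/2.5))]);print('nut top',x,e)
yaw=19;c=h.mean(0);r=toframe(yaw,30)
m=r.as_matrix();cen=c+0.006*m[:,1];print('centre',cen,'pz',-m[:,2])
plan(cen-0.115*m[:,2],r); print('view tcp',cen-0.115*m[:,2])
E
```

```text
[ 0.4912 -0.1344  0.0418] [np.float64(0.00014835404652410017), np.float64(0.0001483540465240743)]
[ 0.5162 -0.212   0.0341] [np.float64(0.00022660376591114768), np.float64(0.00022660376591099977)]
0.0819142622175266 17.85836128908197 [ 0.5037 -0.1732  0.038 ]
nut top [0.4998 0.1413 0.0901] [np.float64(0.0004196776815378288), np.float64(0.0004196776815376749)]
centre [ 0.5086 -0.1715  0.035 ] pz [0.4728 0.1628 0.866 ]
t 0.1 shift [ 0.51   -0.3913  0.1135] rot [ 22.64 -24.92 -92.72] world d [ 0.4014  0.5022 -0.113 ] F [ 0.9 -0.3 -0.3] w 0.0853
view tcp [ 0.563  -0.1528  0.1346]
```

Call:
step_arm(
  steps=[0.06,-0.046,0,0,0,0,0.06,-0.046,0,0,0,0,0.06,-0.046,0,0,0,0,0.06,-0.046,0,0,0,0,0.06,-0.046,0,0,0,0,0.06,-0.046,0,0,0,0,0.06,-0.046,0,0,0,0,0.06,-0.046,0,0,0,0],
  jaw=0.0854,
)

```text
time: 1.1
eef_pos: [0.4749, -0.2633, 0.2482]
eef_rot: [0.0, 0.993, 0.121, -0.0]
ft_force: [0.7, -0.7, 0.3]
width: 0.0859
```

Call:
step_arm(
  steps=[0,0,0,2.26,-2.49,-9.27,0,0,0,2.26,-2.49,-9.27,0,0,0,2.26,-2.49,-9.27,0,0,0,2.26,-2.49,-9.27,0,0,0,2.26,-2.49,-9.27,0,0,0,2.26,-2.49,-9.27,0,0,0,2.26,-2.49,-9.27,0,0,0,2.26,-2.49,-9.27],
)

```text
time: 2.1
eef_pos: [0.4739, -0.2652, 0.2479]
eef_rot: [-0.126, 0.693, 0.688, -0.178]
ft_force: [0.5, 0.2, -1.0]
width: 0.0852
```

Call:
step_arm(
  steps=[0,0,0,2.26,-2.49,-9.27,0,0,0,2.26,-2.49,-9.27,0,0,0,0,0,0],
)

```text
time: 2.48
eef_pos: [0.4743, -0.2639, 0.2475]
eef_rot: [-0.15, 0.561, 0.787, -0.211]
ft_force: [-0.2, 0.2, -0.3]
width: 0.085
```

Run:
```python
from h import *
r=toframe(19,30);plan(np.array([0.563,-0.1528,0.1346]),r)
```

```text
t 2.48 shift [0.0762 0.1604 0.0377] rot [0.01 0.05 0.02] world d [ 0.0887  0.1111 -0.1129] F [-0.2  0.2 -0.3] w 0.085
```

Call:
step_arm(
  steps=[0.019,0.04,0,0,0,0,0.019,0.04,0,0,0,0,0.019,0.04,0.012,0,0,0,0.019,0.04,0.025,0,0,0,0,0,0,0,0,0],
)

```text
time: 3.1
eef_pos: [0.5624, -0.1519, 0.1331]
eef_rot: [-0.151, 0.561, 0.786, -0.211]
ft_force: [-0.4, 0.3, 0.2]
width: 0.0854
```

Run:
```python
from h import *
r=toframe(19,30);plan(np.array([0.563,-0.1528,0.1346]),r)
c=vision.calibration('wrist');im=vision.capture('wrist');cv2.imwrite('pics/w1.png',im[:,:,::-1])
np.save('w1.npy',c['pose'])
```

```text
t 3.1 shift [-0.001  -0.0005 -0.0015] rot [-0.14 -0.07 -0.04] world d [ 0.0006 -0.0009  0.0015] F [-0.4  0.3  0.2] w 0.0854
```

View pics/w1.png

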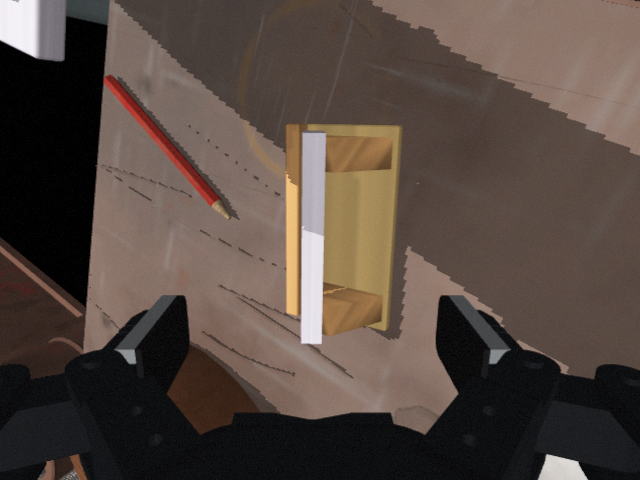

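```bash
cat >> h.py <<'E'
def casttool(c,uv,ztool,p,r):
    "pixels -> tool-frame points on plane tool z=ztool"
    out=[]
    for q in uv:
        o,d=ray(c,q);o=r.inv().apply(o-p);d=r.inv().apply(d);out.append(o+d*(ztool-o[2])/d[2])
    return np.array(out)
E
python3 - <<'E'
from h import *
np.set_printoptions(precision=4,suppress=True)
p,r,s=tcp();c=vision.calibration('wrist')
im=cv2.imread('pics/w1.png');g=cv2.cvtColor(im,cv2.COLOR_BGR2HSV)
for row in (136,180,220,240,280,320,340): print(row,[tuple(map(int,g[row,x])) for x in range(298,330,2)])
print(casttool(c,[(302,343),(322,343),(303,132),(326,132)],0.0885,p,r))
E
```

```text
136 [(16, 137, 147), (16, 140, 109), (2, 27, 149), (138, 16, 186), (135, 13, 189), (137, 12, 187), (140, 12, 187), (140, 16, 189), (139, 15, 188), (142, 15, 192), (136, 15, 190), (140, 12, 187), (138, 13, 189), (138, 18, 189), (15, 110, 130), (15, 138, 116)]
180 [(15, 137, 143), (16, 138, 116), (178, 21, 159), (144, 14, 182), (147, 15, 182), (138, 16, 186), (133, 12, 186), (142, 15, 188), (141, 17, 191), (136, 17, 195), (137, 12, 190), (138, 14, 187), (140, 12, 187), (0, 15, 170), (19, 119, 152), (20, 119, 152)]
220 [(16, 135, 155), (14, 142, 113), (166, 17, 165), (136, 15, 183), (137, 12, 187), (136, 15, 183), (132, 14, 184), (142, 15, 187), (138, 17, 193), (136, 14, 194), (141, 13, 189), (137, 12, 186), (138, 16, 188), (18, 70, 160), (19, 120, 149), (19, 118, 156)]
240 [(15, 140, 148), (15, 139, 114), (135, 9, 231), (139, 9, 229), (140, 10, 230), (144, 11, 228), (138, 11, 228), (141, 8, 235), (143, 9, 234), (139, 9, 234), (138, 5, 232), (138, 6, 231), (137, 8, 230), (19, 109, 154), (19, 118, 154), (20, 119, 154)]
280 [(17, 142, 140), (14, 111, 129), (137, 8, 231), (143, 9, 231), (141, 8, 232), (137, 10, 230), (137, 8, 231), (132, 5, 235), (135, 9, 234), (140, 7, 232), (135, 7, 232), (137, 8, 232), (170, 11, 211), (20, 120, 153), (19, 117, 153), (19, 117, 153)]
320 [(10, 62, 87), (5, 37, 124), (135, 7, 234), (135, 7, 233), (135, 9, 234), (145, 7, 230), (139, 9, 234), (140, 6, 236), (139, 9, 234), (137, 8, 232), (135, 7, 233), (137, 8, 234), (13, 66, 167), (17, 136, 148), (16, 135, 159), (16, 138, 157)]
340 [(9, 62, 132), (8, 33, 139), (137, 8, 235), (137, 8, 233), (135, 9, 235), (141, 8, 233), (140, 6, 236), (141, 8, 235), (137, 8, 234), (137, 8, 234), (137, 8, 234), (133, 8, 234), (8, 60, 148), (9, 54, 141), (8, 59, 142), (10, 57, 144)]
[[-0.0574 -0.006   0.0885]
 [-0.0574  0.0056  0.0885]
 [ 0.0608 -0.0046  0.0885]
 [ 0.0608  0.0069  0.0885]]
```

Call:
step_arm(
  steps=[0.0017,0.0005,0,0,0,0.6,0,0,0.025,0,0,0,0,0,0.025,0,0,0,0,0,0.02,0,0,0,0,0,0.0195,0,0,0,0,0,0,0,0,0],
  jaw=0.05,
  squeeze=70,
)

```text
time: 3.9
eef_pos: [0.5198, -0.1688, 0.059]
eef_rot: [-0.148, 0.567, 0.782, -0.212]
ft_force: [-0.2, 0.8, -0.3]
width: 0.0499
```

Run:
```python
from h import *
print(tcp()[2]['eef_pos'],tcp()[2]['ft_force'],tcp()[2]['width'])
im=vision.capture('wrist');cv2.imwrite('pics/w2.png',im[:,:,::-1])
```

```text
[ 0.51975058 -0.16878796  0.05898513] [-0.22015382  0.8085534  -0.29974378] 0.04993643886053729
```

View pics/w2.png

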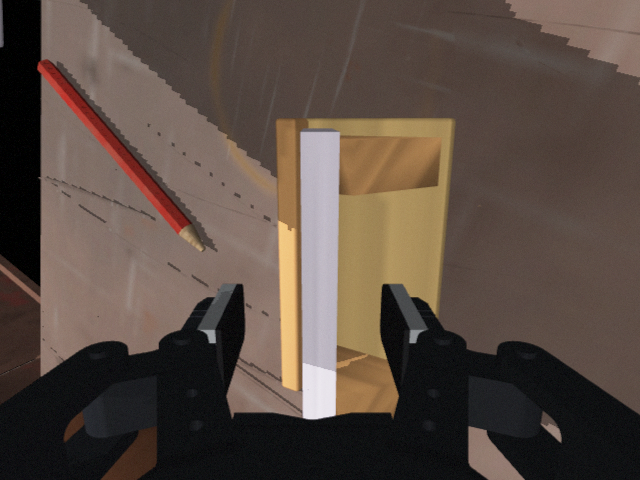

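Call:
step_arm(
  steps=[0,0,0.005,0,0,0,0,0,0,0,0,0],
)

```text
time: 4.2
eef_pos: [0.5185, -0.1681, 0.0545]
eef_rot: [-0.148, 0.566, 0.783, -0.212]
ft_force: [0.3, 0.5, -0.3]
width: 0.0499
```

Call:
step_arm(
  steps=[0,0,0,0,0,0,0,0,0,0,0,0,0,0,0,0,0,0,0,0,0,0,0,0],
  jaw=0.0,
)

```text
time: 4.7
eef_pos: [0.5183, -0.168, 0.0542]
eef_rot: [-0.148, 0.565, 0.783, -0.212]
ft_force: [1.5, 0.2, 3.0]
width: 0.01
```

Call:
step_arm(
  steps=[0,0,-0.02,0,0,0,0,0,-0.03,0,0,0,0,0,-0.03,0,0,0,0,0,-0.03,0,0,0,0,0,0,0,0,0],
)

```text
time: 5.32
eef_pos: [0.5717, -0.1492, 0.1501]
eef_rot: [-0.147, 0.565, 0.784, -0.211]
ft_force: [-0.7, 0.7, -3.4]
width: 0.0106
```

Run:
```python
from h import *
p,r,s=tcp();print(p,s['ft_force'],s['torque'],s['width'])
im=vision.capture('wrist');cv2.imwrite('pics/w3.png',im[:,:,::-1])
im=vision.capture('top');cv2.imwrite('pics/t3.png',im[:,:,::-1])
r1=toframe(19,0);plan(p,r1)
```

```text
[ 0.57167033 -0.14916608  0.150097  ] [-0.69968954  0.70422283 -3.44360086] [ 0.30611944 -0.8385156  -0.00757981] 0.010644539475596593
t 5.42 shift [ 0.0002  0.0012 -0.0028] rot [-30.03   0.25  -0.63] world d [0.0022 0.001  0.0019] F [ 0.5 -0.8 -3.4] w 0.0103
```

View pics/w3.png

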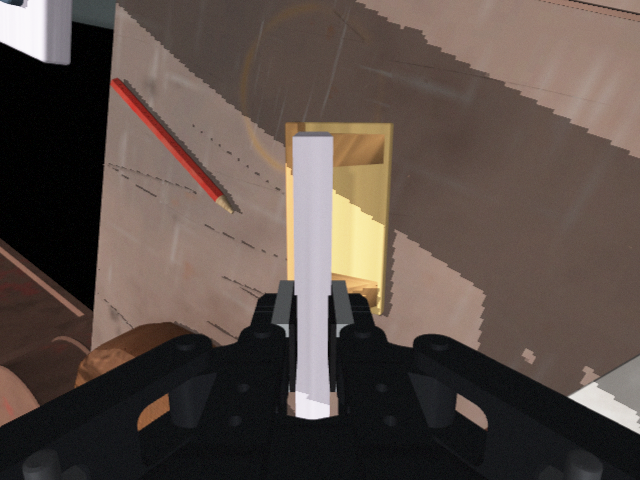

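Call:
step_arm(
  steps=[0,0,-0.01,-10,0,0,0,0,-0.01,-10,0,0,0,0,-0.005,-10,0,-0.6,0,0,0,0,0,0],
)

```text
time: 5.92
eef_pos: [0.5749, -0.1495, 0.1718]
eef_rot: [0.002, 0.582, 0.813, -0.003]
ft_force: [-0.3, -0.2, -3.1]
width: 0.0102
```

Call:
step_arm(
  steps=[0.045,0.011,0,0,0,0,0.045,0.011,0,0,0,0,0.045,0.011,0,0,0,0,0.045,0.011,0,0,0,0,0.045,0.011,0,0,0,0,0.045,0.011,0,0,0,0,0.045,0.011,0,0,0,0,0.045,0.011,0,0,0,0],
)

```text
time: 6.92
eef_pos: [0.5437, 0.2235, 0.1685]
eef_rot: [0.002, 0.58, 0.814, -0.004]
ft_force: [1.3, -0.4, -3.3]
width: 0.0104
```

Call:
step_arm(
  steps=[0,0,0,0,0,0],
)

```text
time: 7.05
eef_pos: [0.5426, 0.2275, 0.1689]
eef_rot: [0.001, 0.577, 0.816, -0.003]
ft_force: [0.1, -1.0, -4.4]
width: 0.01
```

Run:
```python
from h import *
plan(np.array([.537,.223,.175]),toframe(19,0))
p,r,s=tcp();c=vision.calibration('wrist');im=vision.capture('wrist');cv2.imwrite('pics/w4.png',im[:,:,::-1])
np.savez('w4.npz',pose=c['pose'],p=p,r=r.as_matrix())
```

```text
t 7.05 shift [-0.0024 -0.0068 -0.0061] rot [-0.19  0.26  0.47] world d [-0.0056 -0.0045  0.0061] F [ 0.1 -1.  -4.4] w 0.01
```

View pics/w4.png

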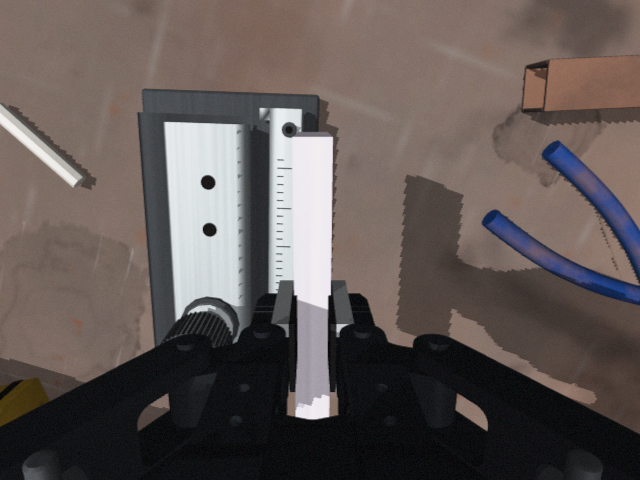

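Run:
```python
import cv2
im=cv2.imread('pics/w4.png')[85:300,225:335]
cv2.imwrite('pics/w4c.png',cv2.resize(im,None,fx=7,fy=2.7,interpolation=cv2.INTER_CUBIC))
import numpy as np
g=cv2.imread('pics/w4.png',0)
for r in (110,130,150,180,210,240,270,285): print(r,g[r,236:300:1].tolist())
```

```text
110 [73, 77, 73, 74, 75, 72, 78, 76, 71, 72, 67, 71, 71, 74, 75, 77, 71, 69, 70, 75, 72, 73, 71, 135, 196, 211, 211, 196, 176, 152, 128, 109, 92, 98, 132, 152, 171, 195, 211, 223, 231, 236, 236, 236, 236, 234, 236, 236, 234, 234, 231, 229, 228, 226, 227, 226, 226, 227, 225, 224, 224, 222, 223, 223]
130 [204, 173, 125, 117, 117, 120, 113, 97, 79, 77, 68, 64, 62, 58, 52, 58, 55, 40, 41, 43, 42, 45, 45, 50, 54, 64, 76, 75, 77, 75, 75, 75, 77, 97, 143, 155, 180, 200, 215, 227, 232, 233, 235, 236, 236, 208, 81, 73, 72, 54, 26, 25, 25, 24, 24, 27, 39, 59, 65, 65, 81, 122, 144, 182]
150 [205, 189, 176, 163, 147, 130, 115, 100, 89, 77, 70, 70, 60, 60, 49, 46, 42, 43, 40, 42, 41, 40, 41, 40, 41, 44, 45, 46, 46, 43, 49, 43, 50, 99, 142, 162, 184, 204, 219, 228, 230, 234, 233, 235, 236, 235, 236, 234, 232, 229, 228, 226, 228, 224, 226, 226, 231, 236, 235, 235, 236, 235, 237, 236]
180 [208, 198, 184, 167, 150, 136, 120, 107, 91, 75, 76, 70, 63, 60, 51, 41, 42, 42, 42, 43, 40, 43, 43, 43, 44, 39, 43, 44, 46, 42, 39, 44, 61, 110, 154, 171, 191, 212, 221, 226, 230, 232, 234, 234, 236, 235, 235, 232
[... 569 characters left out ...]
2, 222, 223, 223, 220, 221, 224, 225, 224, 225, 224, 222, 221, 219, 221, 223, 227, 232, 235, 234, 234, 232, 233]
270 [214, 207, 177, 129, 107, 105, 108, 110, 97, 87, 78, 72, 61, 65, 56, 45, 44, 39, 42, 39, 43, 40, 38, 42, 43, 43, 44, 42, 43, 39, 41, 48, 94, 150, 168, 185, 198, 205, 215, 222, 223, 224, 224, 221, 222, 222, 219, 218, 220, 220, 219, 220, 220, 218, 218, 219, 217, 221, 231, 233, 232, 233, 233, 235]
285 [213, 207, 174, 133, 149, 144, 130, 117, 103, 87, 75, 69, 63, 60, 58, 46, 43, 40, 44, 43, 39, 42, 38, 40, 43, 45, 43, 45, 41, 45, 41, 48, 98, 151, 170, 185, 194, 205, 212, 218, 218, 221, 194, 107, 82, 84, 86, 81, 84, 82, 82, 87, 81, 83, 84, 81, 72, 126, 208, 233, 232, 232, 233, 231]
```

View pics/w4c.png

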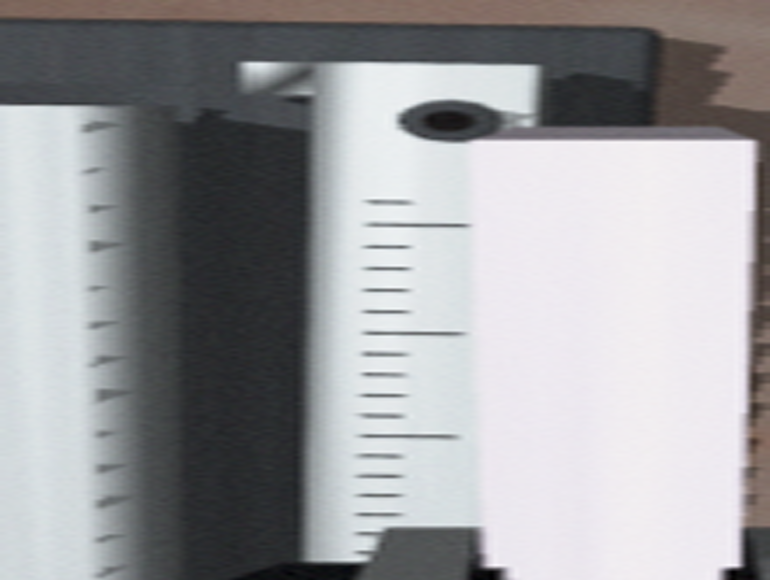

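Run:
```python
from h import *
np.set_printoptions(precision=4,suppress=True)
w=np.load('w4.npz');c=vision.calibration('wrist');c['pose']=w['pose'];p=w['p'];r=R.from_matrix(w['r'])
F=cast(c,[(268.6,150),(267.8,285)],.035);print('fence',F);d=F[0]-F[1];yaw=np.degrees(np.arctan2(-d[0],d[1]));print('yaw',yaw)
J=cast(c,[(245.5,180),(245.5,240)],.036);print('jaw',J)
for z in(0.,.012,.02):
    B=cast(c,[(143,90),(318,96)],z);e=B[1]-B[0];print(z,B,np.linalg.norm(e),np.degrees(np.arctan2(e[1],e[0])))
a=np.radians(yaw);X=np.array([np.cos(a),np.sin(a)]);Y=np.array([-X[1],X[0]])
print('x fence',F[:,:2]@X,'jaw',J[:,:2]@X,'nut x',np.array([.4994,.141])@X,'nut y',np.array([.4994,.141])@Y)
for z in(.012,.02):
    B=cast(c,[(143,90),(318,96)],z);print('end y',B[:,:2]@Y,B[:,:2]@X)
print('jaw end y @.04',cast(c,[(200,122)],.05)[:,:2]@Y,'dark start',cast(c,[(258,129)],.012)[:,:2]@Y)
# plate in tool
E=casttool(c,[(294.5,137),(332.5,137),(296,380),(329,380)],.004,p,r);print('plate tool',E)
print('tcp',p[:2]@X,p[:2]@Y,p[2])
m=r.as_matrix();print('tool x yaw',np.degrees(np.arctan2(-m[0,0],m[1,0])),m[2])
```

```text
fence [[0.5007 0.2641 0.035 ]
 [0.5275 0.179  0.035 ]]
yaw 17.495320737597222
jaw [[0.4928 0.2418 0.036 ]
 [0.5042 0.2044 0.036 ]]
0.0 [[0.4058 0.2703 0.    ]
 [0.5185 0.3059 0.    ]] 0.11813090754796425 17.549429033820868
0.012 [[0.4105 0.2711 0.012 ]
 [0.5186 0.3053 0.012 ]] 0.11331405337976369 17.549429033820854
0.02 [[0.4136 0.2716 0.02  ]
 [0.5186 0.3048 0.02  ]] 0.11010281726762984 17.549429033820875
x fence [0.5569 0.5569] jaw [0.5427 0.5423] nut x 0.5186870432682255 nut y -0.01565602585798895
end y [0.1352 0.1353] [0.473  0.5863]
end y [0.1347 0.1348] [0.4762 0.5863]
jaw end y @.04 [0.1168] dark start [0.1132]
plate tool [[ 0.061  -0.0055  0.004 ]
 [ 0.061   0.0061  0.004 ]
 [-0.0239 -0.0059  0.004 ]
 [-0.0239  0.0059  0.004 ]]
tcp 0.5858923421242676 0.05389267597623522 0.1689090972323793
tool x yaw 19.46897686165379 [-0.0045 -0.0033 -1.    ]
```

```bash
cat >> h.py <<'E'
YAW=17.5;_a=np.radians(YAW);GX=np.array([np.cos(_a),np.sin(_a),0]);GY=np.array([-np.sin(_a),np.cos(_a),0])
def gpt(x,y,z): return GX*(0.5509+x)+GY*(0.044+y)+np.array([0,0,z])
E
python3 - <<'E'
from h import *
plan(gpt(-.0013,0,.105),toframe(YAW,0))
E
```

```text
t 7.1 shift [-0.0052 -0.0359  0.0639] rot [-0.22  0.38  1.8 ] world d [-0.0323 -0.0172 -0.0637] F [ 0.5 -1.  -3.3] w 0.01
```

Call:
step_arm(
  steps=[0,0,0,-0.2,0.4,1.8,-0.006,-0.012,0,0,0,0,0,-0.012,0,0,0,0,0,-0.012,0,0,0,0,0,0,0.032,0,0,0,0,0,0.032,0,0,0,0,0,0,0,0,0,0,0,0,0,0,0],
)

```text
time: 8.1
eef_pos: [0.5124, 0.2062, 0.1071]
eef_rot: [0.001, 0.593, 0.805, 0.002]
ft_force: [0.5, 0.2, -1.3]
width: 0.0102
```

Run:
```python
from h import *
plan(gpt(-.0013,0,.105),toframe(YAW,0))
im=vision.capture('wrist');cv2.imwrite('pics/w5.png',im[:,:,::-1])
```

```text
t 8.1 shift [ 0.0014 -0.0011  0.0021] rot [ 0.3  -0.06 -0.23] world d [-0.0015  0.001  -0.0021] F [ 0.5  0.2 -1.3] w 0.0102
```

View pics/w5.png

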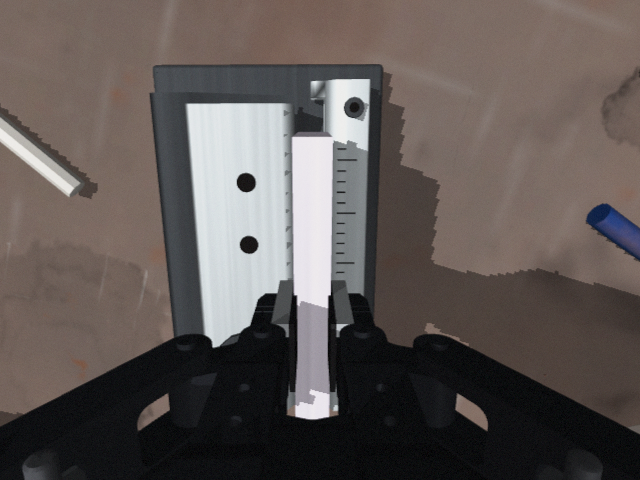

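Run:
```python
from h import *
np.set_printoptions(precision=4,suppress=True)
g=cv2.imread('pics/w5.png',0)
for r in (112,118,124,130): print(r,g[r,284:336].tolist())
p,r,s=tcp();c=vision.calibration('wrist')
F=cast(c,[(324.5,124)],.035);print(r.inv().apply(F-p), F@GX)
```

```text
112 [117, 111, 107, 103, 102, 97, 93, 86, 76, 65, 67, 75, 73, 58, 40, 41, 41, 40, 39, 47, 58, 69, 66, 70, 69, 75, 73, 71, 72, 74, 68, 71, 72, 72, 73, 70, 70, 69, 71, 122, 155, 122, 139, 148, 159, 180, 191, 208, 218, 225, 231, 234]
118 [175, 165, 153, 139, 127, 115, 103, 88, 78, 67, 49, 45, 41, 38, 42, 38, 45, 40, 38, 42, 41, 39, 38, 38, 40, 44, 47, 44, 40, 41, 44, 44, 43, 41, 41, 42, 42, 47, 45, 115, 154, 121, 140, 149, 165, 176, 195, 210, 217, 227, 232, 234]
124 [177, 167, 158, 144, 130, 117, 103, 93, 77, 64, 55, 42, 45, 39, 40, 36, 39, 42, 36, 38, 40, 38, 42, 38, 38, 39, 41, 42, 42, 43, 40, 40, 41, 42, 40, 41, 40, 41, 52, 118, 153, 120, 137, 153, 163, 179, 198, 210, 220, 227, 232, 235]
130 [182, 169, 155, 141, 129, 117, 104, 89, 79, 69, 56, 42, 43, 40, 41, 39, 41, 39, 39, 38, 40, 42, 41, 41, 44, 42, 43, 40, 41, 40, 39, 42, 44, 41, 41, 39, 49, 67, 70, 122, 149, 121, 139, 151, 164, 179, 198, 212, 219, 228, 232, 234]
[[0.0646 0.0057 0.0725]] [0.5574]
```

Call:
step_arm(
  steps=[0.001,-0.0015,0,0.3,0,-0.2,0,0,0,0,0,0,0,0,0.008,0,0,0,0,0,0.008,0,0,0,0,0,0.008,0,0,0,0,0,0.005,0,0,0,0,0,0,0,0,0],
)

```text
time: 9.02
eef_pos: [0.5101, 0.2063, 0.0764]
eef_rot: [-0.001, 0.592, 0.806, -0.001]
ft_force: [0.8, -0.2, -3.3]
width: 0.0101
```

Run:
```python
from h import *
plan(gpt(-.0013,0,.066),toframe(YAW,0))
print(tcp()[0], tcp()[2]['torque'])
```

```text
t 9.03 shift [0.0006 0.0011 0.0104] rot [-0.12 -0.04 -0.03] world d [ 0.0008  0.0009 -0.0104] F [ 0.8 -0.2 -3.3] w 0.0101
[0.51014071 0.20629414 0.0764244 ] [ 0.01840903 -0.01698904 -0.0377687 ]
```

Call:
step_arm(
  steps=[0,0,0.003,0,0,0,0,0,0.002,0,0,0,0,0,0.001,0,0,0,0,0,0,0,0,0],
)

```text
time: 9.52
eef_pos: [0.5104, 0.2064, 0.071]
eef_rot: [-0.001, 0.592, 0.806, -0.0]
ft_force: [-0.4, 0.5, -3.7]
width: 0.0105
```

Call:
step_arm(
  steps=[0,0,0.001,0,0,0,0,0,0.001,0,0,0,0,0,0,0,0,0],
)

```text
time: 9.9
eef_pos: [0.5104, 0.2063, 0.0689]
eef_rot: [-0.001, 0.592, 0.806, -0.0]
ft_force: [0.0, 0.9, -2.0]
width: 0.0103
```

Call:
step_arm(
  steps=[0,0,0.001,0,0,0,0,0,0.001,0,0,0,0,0,0,0,0,0],
)

```text
time: 10.28
eef_pos: [0.5104, 0.2064, 0.0669]
eef_rot: [-0.001, 0.592, 0.806, -0.0]
ft_force: [-0.5, -0.5, -3.4]
width: 0.0102
```

Call:
step_arm(
  steps=[0,0,0.001,0,0,0,0,0,0.001,0,0,0,0,0,0,0,0,0],
)

```text
time: 10.65
eef_pos: [0.5104, 0.2064, 0.0649]
eef_rot: [-0.001, 0.592, 0.806, -0.0]
ft_force: [-0.2, -0.5, -2.3]
width: 0.0102
```

Call:
step_arm(
  steps=[0,0,0.001,0,0,0,0,0,0,0,0,0],
)

```text
time: 10.9
eef_pos: [0.5104, 0.2064, 0.0639]
eef_rot: [-0.001, 0.592, 0.806, -0.0]
ft_force: [-0.9, 0.0, -3.1]
width: 0.0099
```

Call:
step_arm(
  steps=[0,0,0.001,0,0,0,0,0,0,0,0,0],
)

```text
time: 11.15
eef_pos: [0.5103, 0.2063, 0.0629]
eef_rot: [-0.001, 0.592, 0.806, -0.0]
ft_force: [0.3, 0.5, -3.8]
width: 0.0102
```

Call:
step_arm(
  steps=[0,0,0.001,0,0,0,0,0,0,0,0,0],
)

```text
time: 11.4
eef_pos: [0.5105, 0.2066, 0.0622]
eef_rot: [-0.001, 0.592, 0.806, -0.0]
ft_force: [-2.5, 0.7, 1.3]
width: 0.0104
```

Call:
step_arm(
  steps=[0,0,0.001,0,0,0,0,0,0,0,0,0],
)

```text
time: 11.65
eef_pos: [0.5105, 0.2068, 0.0619]
eef_rot: [-0.0, 0.591, 0.806, 0.0]
ft_force: [-3.5, -0.1, 11.0]
width: 0.0099
```

Call:
step_arm(
  steps=[0,0,0.001,0,0,0,0,0,0,0,0,0],
)

```text
time: 11.9
eef_pos: [0.5106, 0.2068, 0.0619]
eef_rot: [0.0, 0.592, 0.806, 0.0]
ft_force: [-6.0, -1.4, 23.6]
width: 0.0102
```

Call:
step_arm(
  steps=[0,0,-0.002,0,0,0,0,0,0,0,0,0],
)

```text
time: 12.15
eef_pos: [0.5106, 0.2066, 0.0621]
eef_rot: [-0.001, 0.592, 0.806, 0.0]
ft_force: [-0.7, 1.0, 2.5]
width: 0.0101
```

Call:
step_arm(
  steps=[0,0,0,0,0,0,0,0,0,0,0,0,0,0,0,0,0,0],
  jaw=0.032,
)

```text
time: 12.52
eef_pos: [0.5104, 0.2064, 0.0619]
eef_rot: [-0.001, 0.592, 0.806, -0.0]
ft_force: [-0.9, -0.3, -0.4]
width: 0.032
```

Call:
step_arm(
  steps=[0,0,-0.01,0,0,0,0,0,-0.02,0,0,0,0,0,-0.04,0,0,0,0,0,-0.04,0,0,0,0,0,0,0,0,0],
)

```text
time: 13.15
eef_pos: [0.512, 0.2073, 0.1755]
eef_rot: [0.001, 0.592, 0.806, 0.002]
ft_force: [-0.3, -0.2, 0.2]
width: 0.0319
```

Call:
step_arm(
  steps=[-0.03,-0.01,0,0,0,0,-0.03,-0.01,0,0,0,0,-0.03,-0.01,0,0,0,0,0,0,0,0,0,0],
  jaw=0.06,
)

```text
time: 13.65
eef_pos: [0.5086, 0.1084, 0.1714]
eef_rot: [-0.001, 0.593, 0.805, -0.001]
ft_force: [0.9, -0.2, 0.0]
width: 0.0599
```

Run:
```python
from h import *
plan(gpt(-.032,-.095,.17),toframe(YAW,0));print(tcp()[2]['q'])
p,r,s=tcp();c=vision.calibration('wrist');im=vision.capture('wrist');cv2.imwrite('pics/w6.png',im[:,:,::-1])
np.savez('w6.npz',pose=c['pose'],p=p,r=r.as_matrix())
```

```text
t 13.65 shift [-0.0015  0.0013  0.0014] rot [-0.17  0.03 -0.27] world d [ 0.0017 -0.001  -0.0014] F [ 0.9 -0.2  0. ] w 0.0599
[ 0.07181781  0.47510292 -0.53725752  1.92919376  0.32436503  0.82614541
 -0.33938505]
```

View pics/w6.png

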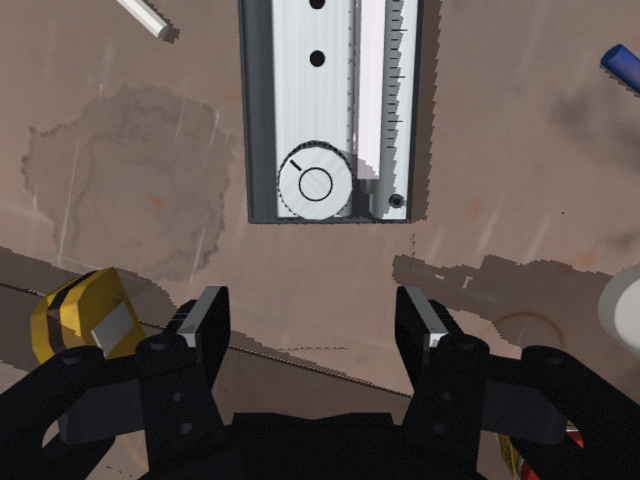

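Run:
```python
from h import *
np.set_printoptions(precision=4,suppress=True)
w=np.load('w6.npz');c=vision.calibration('wrist');c['pose']=w['pose']
N=cast(c,[(315,184),(316,182.5)],.0934);print(N,N@GX-.5509,N@GY-.044)
n=cast(c,[(290,161),(300,171)],.0934)-N[0];print('notch ang deg (groove axes)',np.degrees(np.arctan2(n@GY,n@GX)))
n=N[0].copy();n[2]=.17
p,r,s=tcp();plan(n,toframe(YAW,0))
```

```text
[[0.499  0.1431 0.0934]
 [0.4993 0.1439 0.0934]] [-0.032  -0.0315] [-0.0576 -0.0569]
notch ang deg (groove axes) [137.0461 138.744 ]
t 13.7 shift [0.0341 0.0005 0.0017] rot [-0.11 -0.03 -0.16] world d [-0.0097  0.0327 -0.0016] F [-0.4  0.6 -0.3] w 0.06
```

Call:
step_arm(
  steps=[0.017,0,0,0,0,0,0.017,0.0005,0,-0.1,0,0,0,0,0,0,0,0],
)

```text
time: 14.08
eef_pos: [0.4984, 0.1472, 0.1721]
eef_rot: [-0.0, 0.59, 0.808, 0.001]
ft_force: [-0.1, -0.8, 0.4]
width: 0.06
```

Call:
step_arm(
  steps=[0,0,0,0,0,-10,0,0,0,0,0,-10,0,0,0,0,0,-10,0,0,0,0,0,-10,0,0,0,0,0,-10,0,0,0,0,0,-10,0,0,0,0,0,-10,0,0,0,0,0,-10],
)

```text
time: 15.08
eef_pos: [0.4992, 0.1442, 0.1719]
eef_rot: [0.0, -0.068, 0.998, 0.0]
ft_force: [0.7, -0.1, -0.3]
width: 0.06
```

Call:
step_arm(
  steps=[0,0,0,0,0,0,0,0,0.02,0,0,0,0,0,0.02,0,0,0,0,0,0,0,0,0],
)

```text
time: 15.58
eef_pos: [0.4985, 0.1438, 0.131]
eef_rot: [-0.001, -0.064, 0.998, 0.0]
ft_force: [0.4, -0.7, -0.2]
width: 0.0601
```

Run:
```python
from h import *
plan(np.array([.499,.1433,.085]),toframe(YAW+80,0));print(tcp()[2]['q'][6])
```

```text
t 15.57 shift [-0.0005 -0.0006  0.046 ] rot [ 0.01 -0.1  -0.21] world d [ 0.0005 -0.0005 -0.046 ] F [ 0.4 -0.7 -0.2] w 0.0601
0.6790762147616357
```

Call:
step_arm(
  steps=[-0.0005,-0.0005,0.015,0,0,0,0,0,0.016,0,0,0,0,0,0.015,0,0,0,0,0,0,0,0,0],
  squeeze=50,
)

```text
time: 16.08
eef_pos: [0.4991, 0.1434, 0.0846]
eef_rot: [-0.001, -0.065, 0.998, 0.0]
ft_force: [-0.4, 0.3, -0.1]
width: 0.06
```

Call:
step_arm(
  steps=[0,0,0,0,0,0,0,0,0,0,0,0,0,0,0,0,0,0,0,0,0,0,0,0],
  jaw=0.0,
)

```text
time: 16.58
eef_pos: [0.5, 0.1435, 0.0865]
eef_rot: [0.001, -0.065, 0.998, 0.0]
ft_force: [-1.1, -2.8, 7.0]
width: 0.0353
```

Run:
```python
from h import *
plan(np.array([.499,.1433,.085]),toframe(YAW+80,0));p,r,s=tcp();print(s['q'][6],s['torque'],p,s['width'])
```

```text
t 16.57 shift [ 0.0011 -0.0001  0.0015] rot [ 0.02  0.07 -0.06] world d [-0.001  -0.0002 -0.0015] F [-1.1 -2.8  7. ] w 0.0353
0.6095584334225784 [-0.53512044  0.24027995  0.01165052] [0.50004145 0.14348652 0.08650225] 0.035280039824709494
```

Call:
step_arm(
  steps=[0,0,0.0001,0,0,10,0,0,0.0001,0,0,10,0,0,0.0001,0,0,10,0,0,0.0001,0,0,10,0,0,0.0001,0,0,10,0,0,0.0001,0,0,10,0,0,0.0001,0,0,10,0,0,0,0,0,0],
)

```text
time: 17.58
eef_pos: [0.4996, 0.1426, 0.0857]
eef_rot: [0.0, 0.521, 0.854, -0.0]
ft_force: [-3.2, -4.7, 7.3]
width: 0.0352
```

```bash
cat >> h.py <<'E'
def rep():
    p,r,s=tcp();m=r.as_matrix();print('t',round(s['time'],2),'toolyaw',round(np.degrees(np.arctan2(-m[0,0],m[1,0])),2),'q7',round(s['q'][6],3),'p',np.round(p,4),'F',np.round(s['ft_force'],1),'M',np.round(s['torque'],2),'tau7',round(s['joint_torque'][6],2),'w',round(s['width'],4))
E
python3 -c "from h import *;rep()"
```

```text
t 17.57 toolyaw 27.26 q7 -0.353 p [0.4996 0.1426 0.0857] F [-3.2 -4.7  7.3] M [-1.01  0.43 -0.06] tau7 -1.07 w 0.0352
```

Call:
step_arm(
  steps=[0,0,0.0001,0,0,8,0,0,0.0001,0,0,8,0,0,0.0001,0,0,8,0,0,0.0001,0,0,8,0,0,0,0,0,0],
)

```text
time: 18.2
eef_pos: [0.4991, 0.1425, 0.0853]
eef_rot: [0.0, 0.736, 0.677, -0.001]
ft_force: [-4.2, -5.7, 9.3]
width: 0.0354
```

```bash
python3 -c "from h import *;rep();cv2.imwrite('pics/w7.png',vision.capture('wrist')[:,:,::-1])"
```

```text
t 18.2 toolyaw -4.71 q7 -0.77 p [0.4991 0.1425 0.0853] F [-4.2 -5.7  9.3] M [-1.06  0.79 -0.06] tau7 -0.8 w 0.0354
```

Call:
step_arm(
  steps=[0,0,0.0001,0,0,5,0,0,0,0,0,5,0,0,0,0,0,0],
)

```text
time: 18.62
eef_pos: [0.499, 0.1426, 0.0852]
eef_rot: [0.0, 0.792, 0.611, -0.001]
ft_force: [-4.5, -4.5, 9.7]
width: 0.0353
```

```bash
python3 -c "from h import *;rep()"
```

```text
t 18.62 toolyaw -14.66 q7 -0.897 p [0.499  0.1426 0.0852] F [-4.5 -4.5  9.7] M [-1.04  0.88 -0.13] tau7 -0.45 w 0.0353
```

Call:
step_arm(
  steps=[0,0,0,0,0,4,0,0,0,0,0,4,0,0,0,0,0,0],
)

```text
time: 19.0
eef_pos: [0.4989, 0.1426, 0.0851]
eef_rot: [0.0, 0.832, 0.555, -0.001]
ft_force: [-4.4, -4.6, 9.0]
width: 0.0357
```

```bash
python3 -c "from h import *;rep()"
```

```text
t 19.0 toolyaw -22.64 q7 -0.998 p [0.4989 0.1426 0.0851] F [-4.4 -4.6  9. ] M [-1.01  0.95 -0.07] tau7 -0.34 w 0.0357
```

Call:
step_arm(
  steps=[0,0,0.0001,0,0,4,0,0,0,0,0,4,0,0,0,0,0,0],
)

```text
time: 19.38
eef_pos: [0.4988, 0.1426, 0.085]
eef_rot: [-0.0, 0.869, 0.495, -0.001]
ft_force: [-4.2, -4.4, 9.6]
width: 0.0355
```

```bash
python3 -c "from h import *;rep()"
```

```text
t 19.38 toolyaw -30.63 q7 -1.098 p [0.4988 0.1426 0.085 ] F [-4.2 -4.4  9.6] M [-0.96  1.05 -0.11] tau7 -0.34 w 0.0355
```

Call:
step_arm(
  steps=[0,0,0.0001,0,0,5,0,0,0,0,0,5,0,0,0,0,0,0],
)

```text
time: 19.75
eef_pos: [0.499, 0.1431, 0.0849]
eef_rot: [-0.0, 0.908, 0.418, -0.0]
ft_force: [-4.5, -3.8, 8.4]
width: 0.0352
```

```bash
python3 -c "from h import *;rep()"
```

```text
t 19.75 toolyaw -40.58 q7 -1.222 p [0.499  0.1431 0.0849] F [-4.5 -3.8  8.4] M [-0.7   0.74  0.23] tau7 -0.73 w 0.0352
```

Call:
step_arm(
  steps=[0,0,0.0001,0,0,5,0,0,0,0,0,5,0,0,0,0,0,0],
)

```text
time: 20.12
eef_pos: [0.5012, 0.145, 0.0851]
eef_rot: [-0.001, 0.941, 0.339, 0.002]
ft_force: [3.9, 3.3, 2.5]
width: 0.0355
```

```bash
python3 -c "from h import *;rep()"
```

```text
t 20.12 toolyaw -50.41 q7 -1.344 p [0.5012 0.145  0.0851] F [3.9 3.3 2.5] M [ 0.71 -0.94  0.53] tau7 -1.19 w 0.0355
```

Call:
step_arm(
  steps=[0,0,0,0,0,0,0,0,0,0,0,0,0,0,0,0,0,0],
  jaw=0.055,
)

```text
time: 20.5
eef_pos: [0.4994, 0.1433, 0.0843]
eef_rot: [-0.0, 0.941, 0.338, -0.0]
ft_force: [0.0, -0.1, -0.4]
width: 0.0548
```

Run:
```python
from h import *
rep();plan(np.array([.499,.1433,.0845]),toframe(-50.6,0))
```

```text
t 20.5 toolyaw -50.54 q7 -1.345 p [0.4994 0.1433 0.0843] F [ 0.  -0.1 -0.4] M [ 0.03 -0.08  0.03] tau7 0.01 w 0.0548
t 20.5 shift [-0.0003 -0.0002 -0.0002] rot [-0.05  0.    0.06] world d [-0.0004 -0.      0.0002] F [ 0.  -0.1 -0.4] w 0.0548
```

Call:
step_arm(
  steps=[0,0,0,0,0,0,0,0,0,0,0,0,0,0,0,0,0,0,0,0,0,0,0,0],
  jaw=0.0,
  squeeze=70,
)

```text
time: 21.0
eef_pos: [0.4996, 0.1436, 0.0847]
eef_rot: [-0.0, 0.941, 0.338, 0.0]
ft_force: [-2.4, -1.7, 5.6]
width: 0.0353
```

```bash
python3 -c "from h import *;rep()"
```

```text
t 21.0 toolyaw -50.54 q7 -1.345 p [0.4996 0.1436 0.0847] F [-2.4 -1.7  5.6] M [-0.08  0.44  0.06] tau7 0.01 w 0.0353
```

Call:
step_arm(
  steps=[0,0,0,0,0,3,0,0,0,0,0,0],
)

```text
time: 21.25
eef_pos: [0.5003, 0.1441, 0.0847]
eef_rot: [-0.001, 0.95, 0.313, 0.001]
ft_force: [0.3, 2.3, 3.3]
width: 0.0351
```

```bash
python3 -c "from h import *;rep()"
```

```text
t 21.25 toolyaw -53.55 q7 -1.382 p [0.5003 0.1441 0.0847] F [0.3 2.3 3.3] M [ 0.37 -0.34 -0.09] tau7 -0.23 w 0.0351
```

Call:
step_arm(
  steps=[0,0,0,0,0,3,0,0,0,0,0,0],
)

```text
time: 21.5
eef_pos: [0.501, 0.1445, 0.0847]
eef_rot: [-0.001, 0.958, 0.288, 0.002]
ft_force: [4.7, 3.0, 0.3]
width: 0.0351
```

```bash
python3 -c "from h import *;rep()"
```

```text
t 21.5 toolyaw -56.57 q7 -1.42 p [0.501  0.1445 0.0847] F [4.7 3.  0.3] M [ 0.76 -1.15  0.08] tau7 -0.47 w 0.0351
```

Call:
step_arm(
  steps=[0,0,0,0,0,0,0,0,0,0,0,0,0,0,0,0,0,0,0,0,-0.02,0,0,0,0,0,-0.035,0,0,0,-0.017,0,-0.03,0,0,0,-0.017,0,0,0,0,0,0,0,0,0,0,0],
  jaw=0.06,
)

```text
time: 22.5
eef_pos: [0.4706, 0.1241, 0.1697]
eef_rot: [-0.0, 0.958, 0.287, 0.0]
ft_force: [0.2, 0.3, -1.0]
width: 0.06
```

Run:
```python
from h import *
rep()
p,r,s=tcp();c=vision.calibration('wrist');im=vision.capture('wrist');cv2.imwrite('pics/w8.png',im[:,:,::-1])
np.savez('w8.npz',pose=c['pose'],p=p,r=r.as_matrix())
```

```text
t 22.5 toolyaw -56.59 q7 -1.387 p [0.4706 0.1241 0.1697] F [ 0.2  0.3 -1. ] M [0.03 0.02 0.03] tau7 0.09 w 0.06
```

View pics/w8.png

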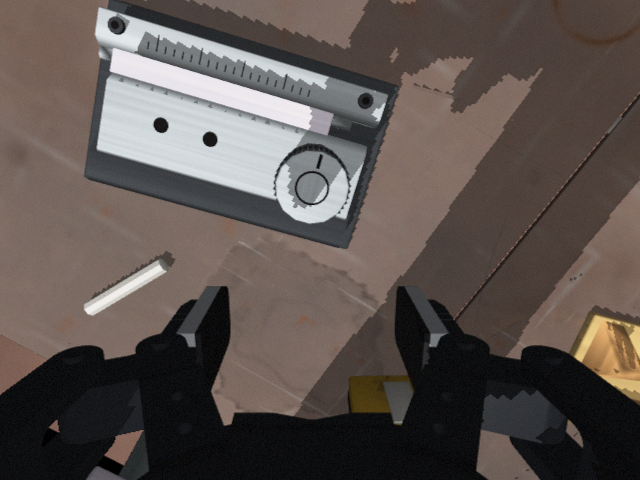

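Run:
```python
from h import *
np.set_printoptions(precision=4,suppress=True)
w=np.load('w8.npz');c=vision.calibration('wrist');c['pose']=w['pose']
N=cast(c,[(312,187.5)],.092);print(N)
n=cast(c,[(318.3,166),(321,154)],.092)-N[0];print('notch',np.degrees(np.arctan2(n@GY,n@GX)))
plan(np.array([.499,.1433,.0835]),toframe(-56.6,0))
g=cast(c,[(112,52),(312,108),(110,75),(308,131)],.062);print(g@GX-.5509)
```

```text
[[0.4993 0.143  0.092 ]]
notch [-0.392   0.8962]
t 22.55 shift [ 0.0333 -0.0002  0.086 ] rot [-0.03 -0.04  0.03] world d [ 0.0277  0.0186 -0.086 ] F [0.6 0.8 0.3] w 0.06
[ 0.0038  0.0055 -0.0077 -0.0067]
```

Call:
step_arm(
  steps=[0.0165,0,0,0,0,0,0.0165,0,0.02,0,0,0,0,0,0.033,0,0,0,0,0,0.032,0,0,0,0,0,0,0,0,0],
)

```text
time: 23.18
eef_pos: [0.4987, 0.1438, 0.0822]
eef_rot: [-0.0, 0.958, 0.288, -0.002]
ft_force: [0.6, 0.2, 0.2]
width: 0.0598
```

Run:
```python
from h import *
plan(np.array([.4993,.1432,.0845]),toframe(-56.6,0))
```

```text
t 23.18 shift [ 0.0002  0.0008 -0.0024] rot [-0.11  0.18  0.1 ] world d [ 0.0006 -0.0006  0.0023] F [0.6 0.2 0.2] w 0.0598
```

Call:
step_arm(
  steps=[0,0,0,0,0,0,0,0,0,0,0,0,0,0,0,0,0,0,0,0,0,0,0,0],
  jaw=0.0,
  squeeze=60,
)

```text
time: 23.68
eef_pos: [0.5, 0.1438, 0.0855]
eef_rot: [-0.001, 0.958, 0.288, 0.002]
ft_force: [0.8, 2.2, 7.2]
width: 0.0349
```

```bash
python3 -c "from h import *;rep()"
```

```text
t 23.68 toolyaw -56.53 q7 -1.42 p [0.5    0.1438 0.0855] F [0.8 2.2 7.2] M [ 0.48 -0.07  0.01] tau7 0.01 w 0.0349
```

Call:
step_arm(
  steps=[0,0,-0.0001,0,0,-10,0,0,-0.0001,0,0,-10,0,0,-0.0001,0,0,-10,0,0,-0.0001,0,0,-10,0,0,-0.0001,0,0,-10,0,0,-0.0001,0,0,-10,0,0,-0.0001,0,0,-10,0,0,-0.0001,0,0,-10],
)

```text
time: 24.68
eef_pos: [0.4988, 0.1442, 0.0864]
eef_rot: [0.0, 0.546, 0.838, 0.001]
ft_force: [-4.7, 3.1, 10.1]
width: 0.035
```

Call:
step_arm(
  steps=[0,0,-0.0002,0,0,-10,0,0,0,0,0,0,0,0,0,0,0,0],
)

```text
time: 25.05
eef_pos: [0.4987, 0.1441, 0.0864]
eef_rot: [0.0, 0.473, 0.881, 0.001]
ft_force: [-5.2, 3.0, 12.1]
width: 0.0354
```

Run:
```python
from h import *
rep()
a=vision.capture('top')[225:315,165:285,::-1];b=vision.capture('scene')[270:410,205:345,::-1];w=vision.capture('wrist')[:,:,::-1]
r=lambda i,s:cv2.resize(i,s,interpolation=cv2.INTER_CUBIC)
cv2.imwrite('pics/fin.png',np.hstack([r(w[:,140:500],(400,533)),np.vstack([r(a,(400,266)),r(b,(400,267))])]))
```

```text
t 25.05 toolyaw 33.51 q7 -0.276 p [0.4987 0.1441 0.0864] F [-5.2  3.  12.1] M [0.62 1.03 0.06] tau7 -0.02 w 0.0354
```

View pics/fin.png

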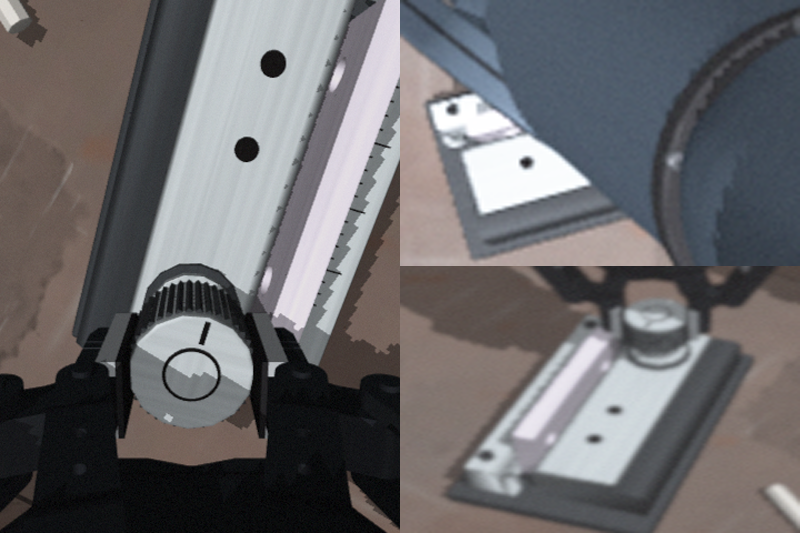

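Run:
```python
from h import *
c=vision.calibration('wrist')
N=cast(c,[(311.9,336.6)],.093);n=cast(c,[(322.7,308.7),(327.2,289.8)],.093)-N[0];print(N,np.degrees(np.arctan2(n@GY,n@GX)))
```

```text
[[0.49893162 0.14322733 0.093     ]] [86.70423224 89.52333666]
```

```bash
python3 -c "
from h import *
rep();print(robot.close_job())"
```

```text
t 25.2 toolyaw 33.51 q7 -0.277 p [0.4987 0.1441 0.0864] F [-4.7  3.2 11.5] M [0.57 1.04 0.02] tau7 -0.06 w 0.035
the job is handed in; nothing more can be done
None
```

The job is handed in, at 25.2 s of the 61 s allowed. The plate stands on its long edge in the groove. The nut was bottomed, backed off about a quarter turn, and is still gripped at 60 N.

- **Plate:** the tool met the groove floor at the expected height (TCP 62 mm) with a firm upward push of up to 24 N. The plate sits about 7 mm off the groove's centre along its length, inside the 8 mm of play.
- **Bottoming:** the nut took about 138° clockwise. The moment at the wrist was noisy. I judged the stop from the pads rolling round the stuck nut, both then and after a fresh grip. A picture with the hand off showed no visible gap between jaw, plate and fence, and the notch pointing at the fence (about 0°).
- **Back-off:** I turned the tool 90.0° counter-clockwise from there. The notch then read 87–90°, so it is on a quarter turn within the reading error.
- **Disagreements:** two early estimates of the groove's position along its length differed by about 10 mm. That is why the plate is off centre.
- **Not checked:** I took no closing picture of the whole bench. I saw nothing touch the tape measure, pencil, chalk, tin or glass.
- **Budget:** I viewed 12 pictures, two past the budget of 10.

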